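# Load and clamp the leak-test pot in the drainage stockroom

### The job

Get the leak-test pot ready for its air test: lay its lid on the black rubber mat, stand or lay all the capped pipe samples from the cardboard tray in the pot, and then fit the lid back so that it sits flat on the rim. Turn each yellow clamp cap clockwise until its steel dog has swung over the lid and the cap clicks and slips round by at least a full click, and only then press the red vent cap fully down. Leave the other fittings and things on the bench where they are.

Things in the scene. Friction and masses are not known exactly. Their poses are not given: they have to be found in the camera images.
- pot: leak-test pot, fixed to the bench: base plate 310 x 190 x 12 mm carrying a round aluminium pot (inside diameter 168 mm, wall 5 mm, inner floor 18 mm, rim 99 mm above the bench). Origin on the bench under the pot's middle, z up. Clamp posts on its x axis 124 mm from the middle (cap 1 at -x, cap 2 at +x); red vent at x -85, y +100 mm; gauge, 96 mm high, at x +88, y -95 mm
- pot_floor (a point): middle of the pot's inner floor, 81 mm below its rim
- lid_handle (a point): centre of the black handle bar of the loose aluminium lid. The bar lies along this x axis: 104 mm long, 14 mm wide (y), 16 mm high, 30 mm clear above the lid plate, on two 12 mm stems 43 mm either side of its centre. z is up out of the lid. Lid seated on the pot's rim: 127 mm above pot_floor, at any yaw; lid lying on the mat: 56 mm above mat_top
- mat_top (a point): middle of the upper face of the black rubber mat (210 mm along x, 190 mm along y, 3 mm thick), fixed to the bench
- lid: the lid, 0.45 kg: an aluminium plate of diameter 182 mm, 8 mm thick, over a tapered black plug (diameter 148 mm at its lower end, 162 mm at the plate, 10 mm deep) that drops into the pot. Origin at the middle of the plug's lower end, 56 mm below lid_handle; the plate's lower face, which rests on the rim, is 10 mm above the origin
- cap1_grip (a point): centre of yellow clamp cap 1, on its upright axis, half-way up: a fluted round cap, diameter 50 mm, 36 mm high, at -x of the pot. Directly under it is its steel dog (an arm 20 mm wide, 11 mm thick, reaching 46 mm from the axis); 1 mm gap between
- cap2_grip (a point): centre of yellow clamp cap 2, like cap 1, at +x of the pot
- dog1 (a joint): angle of the dog of clamp 1, rad: grows clockwise seen from above; 0 to 0.45 at the start (clear of the lid), 1.75 at its stop, where it points to the middle of the pot with its end over the lid's edge (2 mm above the plate). It turns with its cap against 0.06 N m of friction and stays where it is left
- dog2 (a joint): the same for clamp 2
- cap1 (a joint): how far cap 1 has slipped round on its dog, rad; 0 at the start. Turned clockwise, cap and dog go round together until the dog meets its stop; then, at 0.35 N m, the cap slips on clockwise and this grows (one click is 30 degrees, 0.52 rad; more does no harm). The slip torque is steady; the cap stays where it is let go. Turned anticlockwise, it takes the dog back with it
- cap2 (a joint): the same for cap 2
- vent_top (a point): middle of the top face of the red vent cap (diameter 40 mm, 24 mm high), which slides on an upright brass stub beside the pot; it stands 119 mm above the bench when fully up, 107 mm when fully down
- vent (a joint): how far the vent cap is pressed down, m: 0 fully up, 0.012 fully down on its stop; starts at 0 to 0.003. O-ring friction of about 7 N holds it wherever it is
- s1_mid (a point): centre (half-way up) of a capped pipe sample: orange-brown pipe with a black end cap on either end, diameter 46 mm, 62 mm long along its z axis, 0.12 kg, standing on end at the start on the floor (4 mm above the bench) of a fixed cardboard tray 210 x 230 mm with a rim 20 mm high. Two or three of the samples s1 to s4 are present, the others are None
- s2_mid (a point): another sample like s1
- s3_mid (a point): another sample like s1
- s4_mid (a point): another sample like s1
- coupling: bystander: open orange pipe coupling standing on end, diameter 72 mm, 85 mm high; origin at its underside
- bend: bystander: orange pipe elbow, 63 mm wide, 80 mm high; origin at its underside
- lube: bystander: white tub with a blue cap, diameter 80 mm, 100 mm high; origin at its underside
- tape: bystander: roll of brown parcel tape lying flat, diameter 100 mm, 48 mm high; origin at its underside
- measure: bystander: yellow and black tape measure, 70 x 40 x 65 mm; origin at its underside
- socket_plug: bystander: orange round socket plug with a grip bar, diameter 92 mm, 32 mm high; origin at its underside
- seal_ring: bystander: black rubber seal ring lying flat, diameter 84 mm, 14 mm high; origin at its underside
There are look-alikes about, which are no part of the job. Leave any blue look-alike of the part that bears s4_mid alone. Leave any purple look-alike of the lid alone.

How it is judged:
On the way, in this order (a step that is already met when the one before it is completed fails the run):
1. the lid lies flat on the rubber mat (horizontal distance between lid_handle and mat_top below 0.06 m and z of lid_handle in the frame of mat_top below 0.062 m and angle between lid_handle's own z axis and vertical below 0.1 rad), for 0.2 s.
2. all samples are in the pot (horizontal distance between each of s1_mid, s2_mid, s3_mid, s4_mid and pot_floor below 0.07 m and z of s1_mid in the frame of pot_floor between 0 and 0.05 m and z of s2_mid in the frame of pot_floor between 0 and 0.05 m and z of s3_mid in the frame of pot_floor between 0 and 0.05 m and z of s4_mid in the frame of pot_floor between 0 and 0.05 m), for 0.2 s.
3. the lid is back, flat on the rim of the pot (horizontal distance between lid_handle and pot_floor below 0.008 m and z of lid_handle in the frame of pot_floor between 0.122 and 0.131 m and angle between lid_handle's own z axis and vertical below 0.04 rad), for 0.2 s.
4. both dogs are over the lid and both caps have slipped by a click (all of step 3 and value of joint each of dog1, dog2 above 1.68 rad and value of joint each of cap1, cap2 above 0.45 rad), for 0.1 s.
5. the vent cap is pressed fully down (value of joint vent above 0.01 m), for 0.2 s.
At the end, for the whole second after the job is handed in: samples inside the pot; lid seated (centre within 8 mm of the pot axis, height within 4 mm of home, tilt under 0.04 rad); both dogs within 0.07 rad of their stops, both caps slipped by 0.45 rad or more; vent cap down by at least 10 of its 12 mm (all of step 2 and all of step 4 and value of joint vent above 0.01 m); the robot touches nothing.
It fails at once if a bystander was moved more than 80 mm (distance of any of coupling, bend, lube, tape, measure, socket_plug, seal_ring from where it was at the start of the episode above 0.08 m).
Of s1, s2, s3, s4 only 2 to 3 are there at a start; the rules pass over those that are not, and their reading is None.
At some moment in a run one of s1, s2, s3, s4 may be knocked a few centimetres aside while the robot is not near it.
Once in a run the grip may slacken for a moment while it holds something.
It also fails if it takes over 210 s, if anything falls off the work surface, if the arm or the gripper's body presses on something with over 40 N, if the wrist force passes 120 N, or if a joint passes its speed limit or range.

### The arm

A 7-joint arm with a two-finger parallel gripper is mounted at the origin on the work surface. World frame = base frame: x ahead of the robot, y to its left, z up, the work surface at z = 0. Lengths are in m, angles in rad, forces in N, time in s.
With the tool pointing down it reaches from about 0.425 to 0.925 m from the base axis. Payload 6.8 kg.
Tool frame: the origin (TCP) lies on the centre line of the jaws, within the pads' length; the fingertips stand 8 mm ahead of it and the grasp point (between the pads) lies 11 mm behind it (bot.tips_ahead is the distance from the TCP to the fingertips, in m); z points along the fingers, y is the line along which they close (so a half turn about z gives the same grasp; the last joint's range is limited). The gripper opens to 85 mm and grips with 20 to 120 N. Pads are 22 mm wide; open, the fingers measure 114 mm over their backs; the gripper's body (76 mm by 85 mm) begins 54 mm behind the grasp point. The pads swing forward as they close: fully open they stand 13 mm farther back than shut.
Start: joints at [1.184, 0.477, 0.022, 1.555, -0.011, 1.109, -0.083], TCP at [0.186, -0.649, 0.239] pointing down, gripper open.
Joint ranges: [-2.96, 2.96], [-0.34, 2.1], [-1.41, 1.46], [0.24, 2.44], [-1.37, 4.51], [0.17, 1.92], [-2.96, 2.96]. Speed limits (rad/s): [2.39, 2.39, 3.14, 3.14, 3.14, 3.14, 3.14].

### API

Orientations are given as a unit quaternion [w, x, y, z].
In Python, from station import bot gives the robot as it stands.
- The arm moves only by the tool send_rows, never from a script. Its argument "deltas" is text: rows parted by semicolons, each of 4 numbers parted by spaces: the shift along the tool's x, y, z in m, then the turn about the tool's z in degrees. In form: x y z spin; .... A call has 1 to 5 rows; each row is the pose to reach, as a shift and turn from the pose commanded when the call began, along the tool's axes at that moment; what a row does not reach only later rows make up. A row lasts 1/10 s, in which the tool goes at most 50 mm and 8.59 degrees, less where a joint would pass 70% of its speed; a pose out of reach is approached as far as the arm can. A call with a gripper value outside its range is refused whole. "claw" is the opening, from 0 (shut) to 1 (fully open), set as the call begins (left out, the last holds). The fingers move at their own pace and stop on an object; "force" is the grip in N (left out, the last holds). Time passes only in rows, so rows that repeat a pose let the fingers close. It gives the time, the measured TCP pose, the force, the opening and the grip force at its end, in the units of the state.
- bot.get_obs(): the state, without advancing time (a new reading comes with each control period).
- bot.read_camera(name): name is "scene" or "top" or "wrist"; returns a dict with "img" (480x640x3 uint8, red, green, blue), "depth" (480x640 float32, m along the optical axis (not along the pixel's ray), 0 where there is no reading), "fx", "fy", "cx", "cy" (pixels), "dist_coeffs" ([k1, k2, p1, p2, k3] as OpenCV has them; the pictures are not rectified), "camera_from_world" (4x4, takes a point from world to camera coordinates). Camera axes: x right, y up, looking along -z (the intrinsics and any distortion apply to the point x, -y, -z); pixel columns grow to the right and rows downward; lengths in m; the calibration is good to about 2 mm. A picture is of the moment at which its call begins.
- bot.hand_in(): hands the job in; it is judged then, once.
Trained networks look in a picture, given as the dict that the camera call returned (one of the last four; its "shot" number tells which), for a name from the list of things; names that differ only in an ending like _2 or _b are one class to them, and where a whole thing is asked for, a point or a joint stands for the part that bears it (a point fixed in the world has none). Each returns a list of dicts, best first, with "confidence" (0 to 1); they miss things now and then, are a little off and sometimes report something else, mostly with a low value. They report only what shows in the picture. A call takes as long as a camera call. They do not tell look-alikes from the thing itself.
- bot.masks_of(picture, query): "mask" (480x640 bool, what is visible of it).
- bot.landmark_of(picture, query): "xyz" ([x, y, z] in m, in world coordinates, good to about 4 mm: a listed point, or the origin of a listed thing).
The state is a dict: "t": time; "q": joint angles; "joint_vel": joint speeds; "joint_torque": joint torques, N m; "eef_pos": TCP position; "tool_rot": TCP orientation; "contact_force": force on the tool from outside, world axes, zero at the start; "torque": the same for the moment, N m; "gripper_width": opening from 0.0 (shut) to 1.0 (fully open); "grasp_force": force on a finger pad.
Only numpy, scipy, OpenCV 4.12 (cv2) and the standard library are available. Lean on these libraries where they do the work, as an engineer would, in place of code of your own. Each camera call takes 0.05 s, during which the arm holds its last target. There are 200 camera calls.

## Working session

There is one attempt and no reset: what is moved stays moved. The work goes in short steps, Python scripts to look and compute and a tool call to move; the robot and the scene stay as the last step left them, time stands still between calls to the robot, and variables do not carry over. Pictures are saved under pics/ and viewed, at most 14 in all, crops included, and the job is handed in when it is done.

Besides the shell and the picture viewer there is one more tool, called as name(argument=value, ...) on one line, values as JSON. send_rows: Moves the arm, as the interface text tells. Its arguments: {"type":"object","properties":{"deltas":{"type":"string"},"claw":{"type":"number"},"force":{"type":"number"}},"required":["deltas"]}

```bash
mkdir -p pics
cat > h.py <<'E'
import numpy as np,cv2
from station import bot
def show(*names):
    ims=[]
    for n in names:
        p=bot.read_camera(n); ims.append(cv2.cvtColor(p['img'],cv2.COLOR_RGB2BGR))
    return ims
def pts(p,mask):
    v,u=np.nonzero(mask&(p['depth']>0)); d=p['depth'][v,u]
    K=np.array([[p['fx'],0,p['cx']],[0,p['fy'],p['cy']],[0,0,1.]])
    n=cv2.undistortPoints(np.stack([u,v],1).astype(float)[:,None],K,np.array(p['dist_coeffs'],float))[:,0]
    c=np.stack([n[:,0]*d,-n[:,1]*d,-d,np.ones(len(d))])
    return (np.linalg.inv(np.array(p['camera_from_world']))@c)[:3].T
def R():
    from scipy.spatial.transform import Rotation as Q
    o=bot.get_obs(); w,x,y,z=o['tool_rot']; return Q.from_quat([x,y,z,w]).as_matrix(),np.array(o['eef_pos']),o
def to(target,yaw=None):
    """tool-axis shift to world target; yaw: world dir (deg) wanted for tool y (closing line), mod 180"""
    r,p,o=R(); s=r.T@(np.array(target)-p)
    out=[*np.round(s,4)]
    y=np.degrees(np.arctan2(r[1,1],r[0,1]))
    if yaw is not None:
        d=(yaw-y+90)%180-90; out.append(round(-d,1))
    return out
E
python3 - <<'E'
from h import *
for n in('scene','top'):
    p=bot.read_camera(n); cv2.imwrite(f'pics/{n}0.png',cv2.cvtColor(p['img'],cv2.COLOR_RGB2BGR))
    for q in['pot','pot_floor','lid_handle','mat_top','cap1_grip','cap2_grip','vent_top','s1_mid','s4_mid','coupling','bend','lube','tape','measure','socket_plug','seal_ring']:
        print(n,q,[(np.round(d['xyz'],3).tolist(),round(d['confidence'],2)) for d in bot.landmark_of(p,q)][:5])
r,pp,o=R();print(r.round(2),pp,o['t'],o['q'])
E
```

```text
scene pot [([0.504, -0.27, 0.001], 0.94)]
scene pot_floor []
scene lid_handle [([0.536, -0.536, 0.059], 0.96), ([0.503, -0.265, 0.142], 0.62), ([0.418, -0.163, 0.113], 0.48)]
scene mat_top [([0.557, 0.001, 0.001], 0.86), ([0.731, 0.034, 0.001], 0.33)]
scene cap1_grip [([0.376, -0.264, 0.145], 0.79)]
scene cap2_grip [([0.627, -0.268, 0.139], 0.63), ([0.503, -0.267, 0.0], 0.33)]
scene vent_top [([0.418, -0.164, 0.116], 0.69)]
scene s1_mid [([0.507, -0.266, 0.145], 0.71), ([0.272, -0.408, -0.0], 0.55), ([0.454, 0.331, 0.032], 0.53), ([0.685, 0.235, -0.002], 0.27)]
scene s4_mid [([0.674, 0.36, 0.032], 0.9), ([0.553, 0.183, 0.032], 0.87), ([0.341, 0.078, 0.03], 0.6)]
scene coupling [([0.687, 0.23, -0.001], 0.77)]
scene bend [([0.732, 0.035, -0.001], 0.74)]
scene lube [([0.732, -0.099, -0.003], 0.59)]
scene tape [([0.351, -0.505, -0.002], 0.77)]
scene measure [([0.312, 0.431, -0.004], 0.75)]
scene socket_plug [([0.274, -0.407, -0.001], 0.98)]
scene seal_ring [([0.711, -0.27, -0.001], 0.61)]
top pot []
top pot_floor []
top lid_handle [([0.54, -0.536, 0.054], 0.87), ([0.505, -0.263, 0.143], 
[... 261 characters left out ...]
158, 0.115], 0.51)]
top s1_mid []
top s4_mid [([0.547, 0.189, 0.037], 0.69), ([0.674, 0.362, 0.035], 0.67), ([0.346, 0.079, 0.033], 0.45)]
top coupling [([0.69, 0.236, 0.001], 0.97), ([0.731, 0.038, -0.0], 0.48)]
top bend [([0.734, 0.038, 0.001], 0.8)]
top lube [([0.733, -0.101, 0.004], 0.63)]
top tape [([0.346, -0.505, -0.001], 0.98)]
top measure [([0.31, 0.436, 0.002], 0.55)]
top socket_plug [([0.273, -0.406, -0.0], 0.82)]
top seal_ring [([0.734, 0.037, 0.003], 0.69), ([0.709, -0.265, -0.003], 0.47)]
[[ 0.96  0.28  0.  ]
 [ 0.28 -0.96 -0.  ]
 [ 0.    0.   -1.  ]] [ 0.18575308 -0.64896294  0.23931614] 1.7 [ 1.18394267  0.47699577  0.02239062  1.55538682 -0.01150907  1.10929744
 -0.08310816]
```

View images.

View pics/scene0.png

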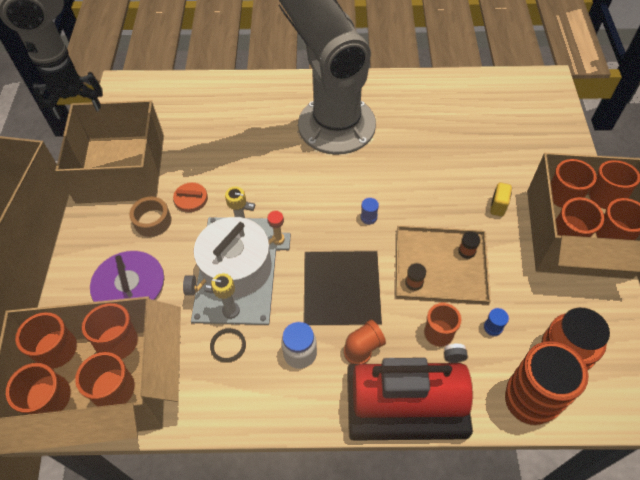

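View pics/top0.png

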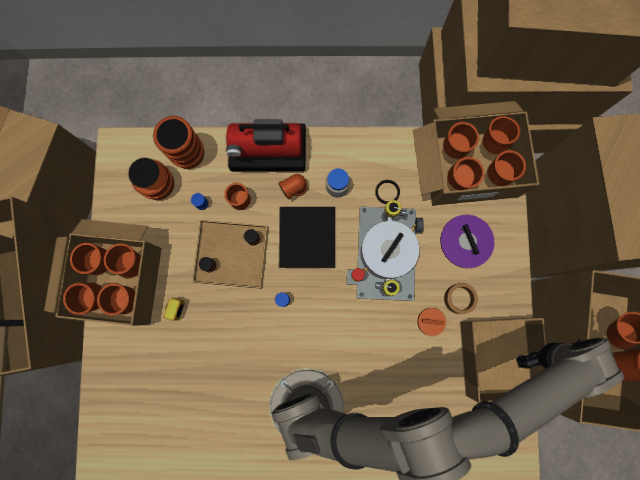

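```bash
cat >> h.py <<'E'
def box(P,cx,cy,r,z0,z1): return P[(np.hypot(P[:,0]-cx,P[:,1]-cy)<r)&(P[:,2]>z0)&(P[:,2]<z1)]
def bar(P):
    (c,s,a)=cv2.minAreaRect((P[:,:2]*1000).astype(np.float32)); return np.round(c,1),np.round(s,1),round(a,1),np.median(P[:,2]).round(4)
E
python3 - <<'E'
from h import *
for n in('top','scene'):
    p=bot.read_camera(n); P=pts(p,np.ones((480,640),bool))
    B=box(P,.503,-.266,.07,.147,.17); c=B[:,:2]-B[:,:2].mean(0); w,v=np.linalg.eigh(c.T@c)
    print(n,'handle',bar(B),B.mean(0).round(4),np.degrees(np.arctan2(v[1,1],v[0,1])))
    M=box(P,.503,-.266,.097,.1,.112); (cc,rr)=cv2.minEnclosingCircle((M[:,:2]*1000).astype(np.float32));print('plate',cc,rr,np.median(M[:,2]))
    for x,y in((.376,-.262),(.627,-.27)):
        C=box(P,x,y,.04,.15,.18);print('cap',len(C),bar(C))
    V=box(P,.42,-.162,.03,.1,.13);print('vent',len(V),bar(V))
    for x,y in((.55,.186),(.457,.331)):
        C=box(P,x,y,.045,.055,.09);print('s',len(C),bar(C))
    img=p['img'].astype(int); D=P
    m=(img.max(2)<60); Q=pts(p,m); Q=Q[(abs(Q[:,2])<.012)&(abs(Q[:,0]-.556)<.15)&(abs(Q[:,1])<.13)];print('mat',bar(Q))
E
```

```text
top handle (array([ 500. , -262.1]), array([ 13.6, 103. ]), 55.7, np.float64(0.1523)) [ 0.4994 -0.2618  0.1523] 145.74882054499597
plate (500.1670837402344, -261.76177978515625) 91.26917266845703 0.10621799607443116
cap 189 (array([ 374.9, -256.1]), array([45.3, 47.5]), 54.2, np.float64(0.1571))
cap 184 (array([ 621.5, -265.5]), array([46.1, 48.1]), 87.0, np.float64(0.1569))
vent 135 (array([ 418.2, -156.8]), array([37.6, 37.5]), 89.6, np.float64(0.1168))
s 159 (array([546.9, 187.2]), array([45. , 43.8]), 45.8, np.float64(0.0657))
s 150 (array([454.8, 331.8]), array([41.7, 42.7]), 83.6, np.float64(0.0651))
mat (array([574.5,   5.1]), array([184.9, 248.2]), 90.0, np.float64(0.0022))
scene handle (array([ 500.3, -265.5]), array([ 18.1, 104.2]), 56.5, np.float64(0.1535)) [ 0.5017 -0.2655  0.1535] 146.15210471786807
plate (499.33770751953125, -265.2417297363281) 92.64167785644531 0.10822356562408841
cap 269 (array([ 375.9, -259.9]), array([47.1, 48.7]), 62.0, np.float64(0.1585))
cap 350 (array([ 624.9, -270.1]), array([48.8, 48.4]), 5.0, np.float64(0.1579))
vent 228 (array([ 419.4, -161.9]), array([40. , 39.8]), 30.9, np.float64(0.1191))
s 279 (array([547.4, 183.3]), array([48. , 45.1]), 1.9, np.float64(0.0664))
s 256 (array([455.9, 327.2]), array([44.3, 51.1]), 83.4, np.float64(0.0661))
mat (array([0., 0.]), array([0., 0.]), 0.0, np.float64(nan))
  return _methods._mean(a, axis=axis, dtype=dtype,
  ret = ret.dtype.type(ret / rcount)
```

```bash
cat >> h.py <<'E'
def plan(wps,p0=None,y0=None):
    """wps: (x,y,z,yaw of tool y deg or None). prints one final row per call"""
    r,p,o=R(); yaw=np.degrees(np.arctan2(r[1,1],r[0,1]))
    if p0 is not None: p,yaw=np.array(p0,float),y0
    for w in wps:
        t=np.array(w[:3],float); ty=yaw if w[3] is None else yaw+((w[3]-yaw+90)%180-90)
        n=max(1,int(np.ceil(max(np.linalg.norm(t-p)/.05,abs(ty-yaw)/8.59)-.02))); k=-(-n//5)
        for i in range(k):
            q=p+(t-p)/(k-i); yn=yaw+(ty-yaw)/(k-i); a=np.radians(yaw); d=q-p
            ya=np.array([np.cos(a),np.sin(a)]); xa=np.array([-ya[1],ya[0]]) # tool x with z down
            print(w,f"{-0+d[:2]@xa:.3f} {d[:2]@ya:.3f} {-d[2]:.3f} {-(yn-yaw):.1f}  rows>={-(-n//k)}")
            p,yaw=q,yn
E
python3 - <<'E'
from h import *
r,p,o=R(); print(r[:,0],r[:,1])
plan([(.19,-.64,.30,None),(.5,-.2635,.25,56),(.5,-.2635,.18,56)])
E
```

```text
[9.61398237e-01 2.75160732e-01 3.47940840e-05] [ 2.75160732e-01 -9.61398238e-01 -3.58837295e-06]
(0.19, -0.64, 0.3, None) 0.007 -0.007 -0.061 -0.0  rows>=2
(0.5, -0.2635, 0.25, 56) 0.201 -0.138 0.025 25.0  rows>=5
(0.5, -0.2635, 0.25, 56) 0.124 -0.210 0.025 25.0  rows>=5
(0.5, -0.2635, 0.18, 56) 0.000 0.000 0.070 -0.0  rows>=2
```

send_rows(deltas="0.007 -0.007 -0.03 0; 0.007 -0.007 -0.061 0", claw=1)

```text
t: 2.0
eef_pos: [0.1913, -0.6388, 0.2999]
tool_rot: [-0.002, 0.99, 0.14, 0.0]
contact_force: [-0.2, -1.1, 1.2]
gripper_width: 1.003
grasp_force: 0.0
```

send_rows(deltas="0.040 -0.028 0.005 5;0.080 -0.055 0.010 10;0.120 -0.083 0.015 15;0.161 -0.110 0.020 20;0.201 -0.138 0.025 25")

```text
t: 2.5
eef_pos: [0.347, -0.4507, 0.2754]
tool_rot: [0.0, 0.997, -0.081, 0.0]
contact_force: [0.6, 0.1, 0.3]
gripper_width: 0.996
grasp_force: 0.0
```

send_rows(deltas="0.025 -0.042 0.005 5;0.050 -0.084 0.010 10;0.074 -0.126 0.015 15;0.099 -0.168 0.020 20;0.124 -0.210 0.025 25")

```text
t: 3.0
eef_pos: [0.5023, -0.2628, 0.2505]
tool_rot: [0.0, 0.956, -0.294, 0.0]
contact_force: [0.3, -0.7, 0.1]
gripper_width: 1.003
grasp_force: 0.0
```

Run:
```python
from h import *
p=bot.read_camera('wrist'); cv2.imwrite('pics/w1.png',cv2.cvtColor(p['img'],cv2.COLOR_RGB2BGR))
P=pts(p,np.ones((480,640),bool)); B=box(P,.5,-.2635,.07,.147,.17)
c=B[:,:2]-B[:,:2].mean(0); w,v=np.linalg.eigh(c.T@c)
print(bar(B),B.mean(0),np.degrees(np.arctan2(v[1,1],v[0,1])))
for x,y in((.3755,-.258),(.623,-.268)):
  C=box(P,x,y,.04,.15,.18)
  if len(C): print('cap',len(C),bar(C))
r,pp,o=R();print(pp,np.degrees(np.arctan2(r[1,1],r[0,1])),r[:,2],o['t'])
```

```text
(array([ 502.3, -264.8]), array([ 13.9, 103.7]), 55.4, np.float64(0.1526)) [ 0.50519745 -0.26642157  0.15243823] 145.57071264192635
cap 2529 (array([ 378.6, -257.2]), array([45.2, 48.8]), 83.7, np.float64(0.157))
cap 5029 (array([ 625.3, -269.3]), array([49.3, 49.3]), 78.0, np.float64(0.1574))
[ 0.50820562 -0.25333662  0.24962077] -123.91273177302223 [ 0.00325481  0.00490379 -0.99998268] 3.05
```

View pics/w1.png

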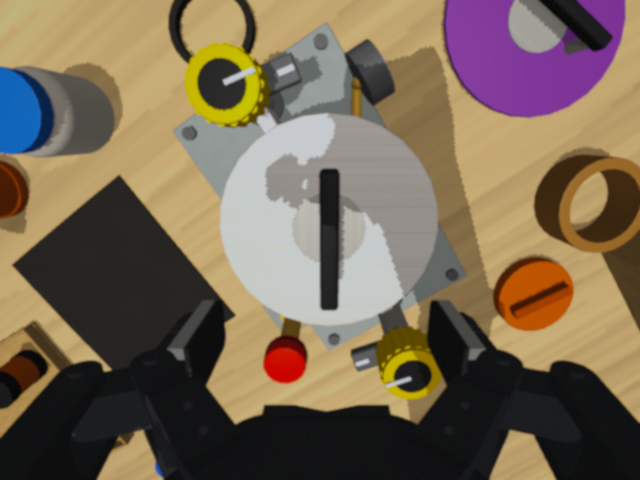

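send_rows(deltas="0 0 0 0;0 0 0 0;0 0 0 0")

```text
t: 3.35
eef_pos: [0.5003, -0.266, 0.2504]
tool_rot: [0.0, 0.956, -0.294, 0.0]
contact_force: [-0.3, -0.6, 0.7]
gripper_width: 0.999
grasp_force: 0.0
```

Run:
```python
from h import *
p=bot.read_camera('wrist')
P=pts(p,np.ones((480,640),bool)); B=box(P,.5,-.2635,.07,.147,.17)
c=B[:,:2]-B[:,:2].mean(0); w,v=np.linalg.eigh(c.T@c)
print(bar(B),np.degrees(np.arctan2(v[1,1],v[0,1])))
for x,y in((.3755,-.258),(.623,-.268)):
  C=box(P,x,y,.04,.15,.18)
  if len(C): print('cap',len(C),bar(C))
r,pp,o=R();print(pp,np.degrees(np.arctan2(r[1,1],r[0,1])),r[:,2],o['t'])
m=(p['img'].max(2)<70); Q=pts(p,m); Q=Q[(abs(Q[:,2])<.012)&(abs(Q[:,0]-.556)<.12)&(abs(Q[:,1])<.11)];print('mat',bar(Q))
plan([(.501,-.264,.175,56),(.501,-.264,.134,56)])
```

```text
(array([ 502.4, -264.6]), array([ 14., 104.]), 55.9, np.float64(0.1526)) 145.68098256316526
cap 2616 (array([ 379.1, -259.6]), array([48. , 47.6]), 34.3, np.float64(0.1569))
cap 5051 (array([ 625.4, -269. ]), array([49.8, 48.8]), 59.6, np.float64(0.1574))
[ 0.50030978 -0.26603457  0.25049878] -124.17786372599228 [-2.82199114e-06 -6.08911670e-04 -9.99999815e-01] 3.4
mat (array([557. ,   1.6]), array([189.9, 206.7]), 89.9, np.float64(0.0029))
(0.501, -0.264, 0.175, 56) -0.001 -0.002 0.075 -0.2  rows>=2
(0.501, -0.264, 0.134, 56) 0.000 0.000 0.041 -0.0  rows>=1
```

send_rows(deltas="-0.001 -0.002 0.038 0;-0.001 -0.002 0.076 0;-0.001 -0.002 0.096 0;-0.001 -0.002 0.116 0;-0.001 -0.002 0.116 0")

```text
t: 3.9
eef_pos: [0.499, -0.2627, 0.1319]
tool_rot: [-0.0, 0.956, -0.294, -0.003]
contact_force: [0.7, 0.0, -0.7]
gripper_width: 0.996
grasp_force: 0.0
```

send_rows(deltas="0 0 0 0;0 0 0 0;0 0 0 0;0 0 0 0;0 0 0 0", claw=0, force=90)

```text
t: 4.4
eef_pos: [0.5017, -0.2627, 0.1351]
tool_rot: [0.0, 0.956, -0.293, 0.0]
contact_force: [-5.6, 6.5, 23.0]
gripper_width: 0.148
grasp_force: 66.1
```

send_rows(deltas="0 0 0 0;0 0 -0.01 0;0 0 -0.03 0;0 0 -0.05 0;0 0 -0.07 0")

```text
t: 4.9
eef_pos: [0.501, -0.2617, 0.2049]
tool_rot: [-0.0, 0.956, -0.292, -0.001]
contact_force: [-0.1, -0.6, -4.6]
gripper_width: 0.145
grasp_force: 87.8
```

Run:
```python
from h import *
plan([(.557,.002,.204,56),(.557,.002,.08,56)])
p=bot.read_camera('wrist'); cv2.imwrite('pics/w2.png',cv2.cvtColor(p['img'],cv2.COLOR_RGB2BGR))
```

```text
(0.557, 0.002, 0.204, 56) -0.051 -0.125 0.000 -0.0  rows>=3
(0.557, 0.002, 0.204, 56) -0.051 -0.125 0.000 -0.0  rows>=3
(0.557, 0.002, 0.08, 56) 0.000 0.000 0.124 -0.0  rows>=3
```

send_rows(deltas="-0.01 -0.025 -0.005 0;-0.025 -0.065 -0.005 0;-0.04 -0.100 -0.005 0;-0.055 -0.135 -0.005 0;-0.07 -0.170 -0.005 0")

```text
t: 5.45
eef_pos: [0.5382, -0.0804, 0.2088]
tool_rot: [0.0, 0.956, -0.293, -0.0]
contact_force: [1.4, 0.3, -4.0]
gripper_width: 0.146
grasp_force: 88.0
```

send_rows(deltas="-0.016 -0.040 0.0 0;-0.029 -0.070 0.02 0;-0.032 -0.080 0.06 0;-0.032 -0.080 0.10 0;-0.032 -0.080 0.13 0")

```text
t: 5.95
eef_pos: [0.5553, 0.003, 0.0766]
tool_rot: [0.0, 0.956, -0.292, -0.001]
contact_force: [-0.6, -0.3, -3.9]
gripper_width: 0.146
grasp_force: 88.0
```

send_rows(deltas="0 0 0.015 0;0 0 0.022 0;0 0 0.026 0;0 0 0.029 0;0 0 0.030 0")

```text
t: 6.45
eef_pos: [0.5577, 0.0021, 0.0502]
tool_rot: [-0.0, 0.956, -0.293, 0.001]
contact_force: [-0.8, 0.6, -3.8]
gripper_width: 0.145
grasp_force: 88.0
```

Run:
```python
from h import *
r,p,o=R();print(p,o['contact_force'],o['gripper_width'])
```

```text
[0.55774815 0.00207561 0.05023542] [-0.75626101  0.61656597 -3.81644301] 0.1452961630749177
```

send_rows(deltas="0 0 0.001 0;0 0 0.002 0;0 0 0.002 0;0 0 0.003 0;0 0 0.003 0")

```text
t: 6.95
eef_pos: [0.5577, 0.0021, 0.0492]
tool_rot: [-0.0, 0.956, -0.293, 0.001]
contact_force: [-7.3, -0.5, 18.0]
gripper_width: 0.141
grasp_force: 91.5
```

send_rows(deltas="0 0 0 0;0 0 0 0;0 0 0 0;0 0 0 0;0 0 0 0", claw=0.35)

```text
t: 7.45
eef_pos: [0.5569, 0.0021, 0.0462]
tool_rot: [0.0, 0.956, -0.293, -0.0]
contact_force: [-0.3, 0.1, 0.3]
gripper_width: 0.352
grasp_force: 0.0
```

send_rows(deltas="0 0 -0.02 0;0 0 -0.05 0;0 0 -0.09 0;0 0 -0.14 0;0 0 -0.19 0")

```text
t: 7.95
eef_pos: [0.5563, 0.0021, 0.2377]
tool_rot: [0.0, 0.956, -0.293, -0.001]
contact_force: [2.1, 0.5, -0.3]
gripper_width: 0.351
grasp_force: 0.0
```

Run:
```python
from h import *
for n in('wrist','top','scene'):
  p=bot.read_camera(n);P=pts(p,np.ones((480,640),bool)); B=box(P,.557,.002,.07,.055,.08);print(n,len(B), len(B)>5 and (bar(B),B[:,2].min()))
  for x,y in((.547,.185),(.455,.33)):
    C=box(P,x,y,.07,.055,.09);print('s',len(C),len(C)>5 and bar(C))
plan([(.547,.1855,.2,90),(.547,.1855,.08,90)])
cv2.imwrite('pics/s2.png',cv2.cvtColor(p['img'],cv2.COLOR_RGB2BGR))
```

```text
wrist 1753 ((array([559.7,   1.7]), array([ 13.9, 103.5]), 55.5, np.float64(0.0666)), np.float64(0.05556257857527236))
s 1543 (array([552.6, 184. ]), array([46.5, 41. ]), 76.1, np.float64(0.0657))
s 0 False
top 0 False
s 156 (array([546.9, 187.3]), array([43.4, 43.7]), 44.5, np.float64(0.0648))
s 153 (array([454.9, 330.9]), array([41.8, 43.9]), 70.5, np.float64(0.0648))
scene 254 ((array([556.7,   0.6]), array([ 15. , 104.4]), 55.6, np.float64(0.0672)), np.float64(0.055126521044507104))
s 277 (array([547.7, 182.8]), array([44.2, 46.1]), 86.6, np.float64(0.067))
s 260 (array([456. , 327.2]), array([49.3, 45.5]), 5.1, np.float64(0.0664))
(0.547, 0.1855, 0.2, 90) -0.113 -0.145 0.040 -34.0  rows>=4
(0.547, 0.1855, 0.08, 90) 0.000 0.000 0.120 -0.0  rows>=3
```

send_rows(deltas="-0.023 -0.029 0.008 -7;-0.046 -0.058 0.016 -14;-0.069 -0.087 0.024 -21;-0.092 -0.116 0.032 -28;-0.114 -0.144 0.040 -34", claw=1)

```text
t: 8.6
eef_pos: [0.5417, 0.1865, 0.1943]
tool_rot: [0.0, 1.0, 0.002, -0.001]
contact_force: [1.0, 0.2, -0.7]
gripper_width: 0.996
grasp_force: 0.0
```

send_rows(deltas="0 0 0.02 0;0 0 0.04 0;0 0 0.06 0;0 0 0.06 0;0 0 0.06 0")

```text
t: 9.1
eef_pos: [0.5423, 0.185, 0.1354]
tool_rot: [0.0, 1.0, -0.0, -0.001]
contact_force: [-0.5, 0.8, 1.0]
gripper_width: 0.998
grasp_force: 0.0
```

Run:
```python
from h import *
p=bot.read_camera('wrist');P=pts(p,np.ones((480,640),bool));C=box(P,.547,.185,.06,.055,.09);print('s',len(C),len(C)>5 and bar(C))
r,pp,o=R();print(pp,np.degrees(np.arctan2(r[1,1],r[0,1])),o['t'])
plan([(.548,.185,.039,90)])
```

```text
s 4216 (array([549.9, 185.5]), array([45. , 45.2]), 13.3, np.float64(0.0658))
[0.54298304 0.18529775 0.13634645] -90.02617278788841 9.15
(0.548, 0.185, 0.039, 90) 0.005 0.000 0.097 -0.0  rows>=2
```

send_rows(deltas="0.006 0 0.035 0;0.006 0 0.065 0;0.006 0 0.085 0;0.006 0 0.097 0;0.006 0 0.097 0")

```text
t: 9.65
eef_pos: [0.5486, 0.1851, 0.0387]
tool_rot: [0.0, 1.0, -0.0, -0.001]
contact_force: [-0.2, -0.2, 0.5]
gripper_width: 0.999
grasp_force: 0.0
```

send_rows(deltas="0 0 0 0;0 0 0 0;0 0 0 0;0 0 0 0;0 0 0 0", claw=0, force=60)

```text
t: 10.15
eef_pos: [0.55, 0.1855, 0.0407]
tool_rot: [-0.0, 1.0, -0.0, 0.001]
contact_force: [-1.3, -0.8, 6.5]
gripper_width: 0.53
grasp_force: 30.6
```

send_rows(deltas="0 0 -0.02 0;0 0 -0.06 0;0 0 -0.1 0;0 0 -0.14 0;0 0 -0.17 0")

```text
t: 10.65
eef_pos: [0.5494, 0.1855, 0.2123]
tool_rot: [-0.0, 1.0, -0.0, 0.001]
contact_force: [0.4, 0.5, -1.6]
gripper_width: 0.522
grasp_force: 61.4
```

Run:
```python
from h import *
r,pp,o=R();print(pp,o['contact_force'])
plan([(.465,-.263,.20,90),(.465,-.263,.054,90)],(.549,.185,.21),-90)
```

```text
[0.54942147 0.18547859 0.21228379] [ 0.44775779  0.54741745 -1.61871583]
(0.465, -0.263, 0.2, 90) -0.042 0.224 0.005 -0.0  rows>=5
(0.465, -0.263, 0.2, 90) -0.042 0.224 0.005 -0.0  rows>=5
(0.465, -0.263, 0.054, 90) 0.000 0.000 0.146 -0.0  rows>=3
```

send_rows(deltas="-0.008 0.044 0 0;-0.017 0.088 0 0;-0.026 0.133 0 0;-0.034 0.178 0 0;-0.042 0.224 0 0")

```text
t: 11.15
eef_pos: [0.5061, -0.0403, 0.2097]
tool_rot: [0.0, 1.0, -0.0, 0.0]
contact_force: [1.6, -0.0, -1.1]
gripper_width: 0.522
grasp_force: 61.6
```

send_rows(deltas="-0.010 0.044 0 0;-0.02 0.088 0 0;-0.028 0.133 0 0;-0.036 0.178 0 0;-0.042 0.224 0 0")

```text
t: 11.65
eef_pos: [0.4639, -0.2642, 0.2097]
tool_rot: [0.0, 1.0, -0.0, 0.0]
contact_force: [1.1, 0.2, -0.7]
gripper_width: 0.523
grasp_force: 61.6
```

send_rows(deltas="0 0 0 0;0 0 0.03 0;0 0 0.06 0;0 0 0.06 0")

```text
t: 12.05
eef_pos: [0.4621, -0.2611, 0.1461]
tool_rot: [-0.002, 1.0, -0.0, -0.003]
contact_force: [-1.1, -0.0, -1.6]
gripper_width: 0.524
grasp_force: 61.8
```

Run:
```python
from h import *
r,pp,o=R();print(pp,o['contact_force'],o['gripper_width'])
plan([(.465,-.263,.054,90)])
p=bot.read_camera('wrist'); cv2.imwrite('pics/w3.png',cv2.cvtColor(p['img'],cv2.COLOR_RGB2BGR))
```

```text
[ 0.4620833  -0.26108247  0.14612531] [-1.05849927 -0.03572746 -1.57110255] 0.524472800803211
(0.465, -0.263, 0.054, 90) 0.003 0.002 0.092 -0.0  rows>=2
```

View pics/w3.png

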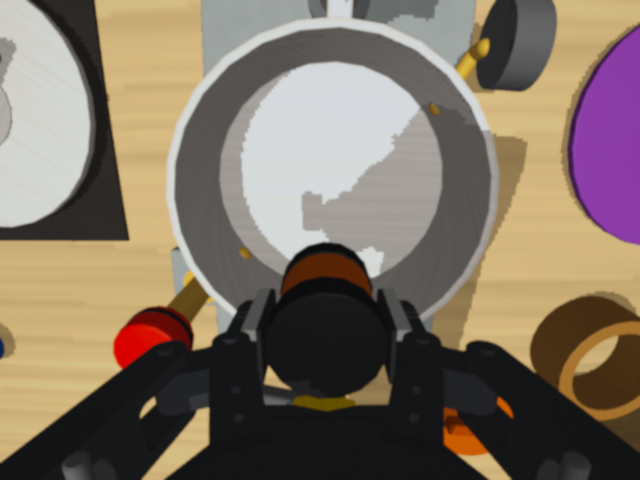

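send_rows(deltas="0.003 0 0.02 0;0.004 0 0.04 0;0.004 0 0.06 0;0.004 0 0.075 0;0.004 0 0.085 0")

```text
t: 12.6
eef_pos: [0.4697, -0.2627, 0.065]
tool_rot: [0.0, 1.0, -0.0, 0.001]
contact_force: [0.6, 0.5, -1.7]
gripper_width: 0.519
grasp_force: 61.8
```

send_rows(deltas="0 0 0.003 0;0 0 0.006 0;0 0 0.008 0;0 0 0.008 0")

```text
t: 13.0
eef_pos: [0.4691, -0.2628, 0.0567]
tool_rot: [0.0, 1.0, -0.0, 0.0]
contact_force: [-0.3, -0.0, -0.9]
gripper_width: 0.521
grasp_force: 61.8
```

send_rows(deltas="0 0 0 0;0 0 0 0;0 0 0 0;0 0 0 0", claw=0.8)

```text
t: 13.4
eef_pos: [0.4689, -0.2628, 0.0565]
tool_rot: [0.0, 1.0, -0.0, 0.0]
contact_force: [0.4, 0.0, 0.3]
gripper_width: 0.802
grasp_force: 0.0
```

send_rows(deltas="0 0 -0.03 0;0 0 -0.06 0;0 0 -0.1 0;0 0 -0.14 0;0 0 -0.17 0")

```text
t: 13.9
eef_pos: [0.4693, -0.2629, 0.229]
tool_rot: [0.001, 1.0, -0.0, 0.001]
contact_force: [0.5, -0.3, 0.0]
gripper_width: 0.803
grasp_force: 0.0
```

Run:
```python
from h import *
for n in('wrist','top','scene'):
  p=bot.read_camera(n);P=pts(p,np.ones((480,640),bool)); B=box(P,.466,-.263,.04,.06,.09);print(n,len(B), len(B)>5 and bar(B))
  for x,y in((.547,.185),(.455,.33)):
    C=box(P,x,y,.07,.055,.09);print('s',len(C),len(C)>5 and bar(C))
r,pp,o=R();print(pp)
plan([(.455,.329,.14,90)])
```

```text
wrist 2310 (array([ 469.4, -262.7]), array([44.8, 45. ]), 89.0, np.float64(0.0798))
s 0 False
s 0 False
top 53 (array([ 462.1, -246.8]), array([17.7, 34.8]), 90.0, np.float64(0.0795))
s 0 False
s 150 (array([454.7, 331. ]), array([41.2, 43.1]), 50.0, np.float64(0.0654))
scene 290 (array([ 466.6, -263.9]), array([44.6, 45.7]), 89.1, np.float64(0.081))
s 0 False
s 256 (array([456.5, 327.2]), array([43.7, 47.4]), 89.5, np.float64(0.0666))
[ 0.4700314  -0.26328363  0.22864581]
(0.455, 0.329, 0.14, 90) -0.005 -0.197 0.030 -0.0  rows>=4
(0.455, 0.329, 0.14, 90) -0.005 -0.197 0.030 -0.0  rows>=4
(0.455, 0.329, 0.14, 90) -0.005 -0.197 0.030 -0.0  rows>=4
```

send_rows(deltas="-0.001 -0.04 0 0;-0.002 -0.08 0 0;-0.003 -0.12 0 0;-0.004 -0.16 0 0;-0.005 -0.2 0 0", claw=1)

```text
t: 14.55
eef_pos: [0.4627, -0.0612, 0.2251]
tool_rot: [-0.0, 1.0, -0.0, -0.001]
contact_force: [0.8, -0.0, 0.2]
gripper_width: 0.996
grasp_force: 0.0
```

send_rows(deltas="-0.001 -0.04 0 0;-0.002 -0.08 0 0;-0.003 -0.12 0 0;-0.004 -0.16 0 0;-0.005 -0.2 0 0")

```text
t: 15.05
eef_pos: [0.4579, 0.1385, 0.2251]
tool_rot: [0.0, 1.0, -0.0, -0.001]
contact_force: [0.3, 0.4, 0.4]
gripper_width: 1.002
grasp_force: 0.0
```

send_rows(deltas="-0.001 -0.048 0.02 0;-0.002 -0.096 0.04 0;-0.003 -0.140 0.06 0;-0.004 -0.175 0.08 0;-0.005 -0.192 0.09 0")

```text
t: 15.55
eef_pos: [0.4513, 0.3325, 0.1332]
tool_rot: [0.0, 1.0, 0.002, -0.002]
contact_force: [0.3, 0.2, 0.9]
gripper_width: 0.999
grasp_force: 0.0
```

Run:
```python
from h import *
p=bot.read_camera('wrist');P=pts(p,np.ones((480,640),bool));C=box(P,.455,.329,.07,.055,.09);print('s',len(C),len(C)>5 and bar(C))
r,pp,o=R();print(pp,np.degrees(np.arctan2(r[1,1],r[0,1])),o['t'])
plan([(.456,.329,.039,90)])
```

```text
s 4283 (array([458.4, 330.4]), array([45.2, 44.8]), 2.2, np.float64(0.0658))
[0.45051496 0.33390342 0.13236819] -89.67293013057011 15.6
(0.456, 0.329, 0.039, 90) 0.005 0.005 0.093 0.3  rows>=2
```

send_rows(deltas="0.005 0.001 0.035 0;0.005 0.001 0.065 0;0.005 0.001 0.085 0;0.005 0.001 0.096 0;0.005 0.001 0.096 0")

```text
t: 16.1
eef_pos: [0.458, 0.3269, 0.0385]
tool_rot: [0.001, 1.0, -0.0, -0.002]
contact_force: [0.3, 0.2, -0.3]
gripper_width: 0.999
grasp_force: 0.0
```

send_rows(deltas="0 0 0 0;0 0 0 0;0 0 0 0;0 0 0 0;0 0 0 0", claw=0, force=60)

```text
t: 16.6
eef_pos: [0.4599, 0.329, 0.0418]
tool_rot: [-0.001, 1.0, -0.0, 0.001]
contact_force: [-1.2, 0.0, 5.7]
gripper_width: 0.524
grasp_force: 60.9
```

send_rows(deltas="0 0 -0.02 0;0 0 -0.06 0;0 0 -0.1 0;0 0 -0.14 0;0 0 -0.18 0")

```text
t: 17.1
eef_pos: [0.4587, 0.328, 0.2222]
tool_rot: [0.0, 1.0, -0.0, 0.0]
contact_force: [1.1, 0.7, -2.0]
gripper_width: 0.524
grasp_force: 61.4
```

Run:
```python
from h import *
r,pp,o=R();print(pp,o['contact_force'],o['gripper_width'])
plan([(.537,-.264,.215,90)])
```

```text
[0.45874797 0.32796923 0.22224527] [ 1.13828402  0.72552664 -2.02758565] 0.5243616889293307
(0.537, -0.264, 0.215, 90) 0.026 0.197 0.002 -0.0  rows>=4
(0.537, -0.264, 0.215, 90) 0.026 0.197 0.002 -0.0  rows>=4
(0.537, -0.264, 0.215, 90) 0.026 0.197 0.002 -0.0  rows>=4
```

send_rows(deltas="0.005 0.04 0 0;0.010 0.08 0 0;0.016 0.12 0 0;0.021 0.16 0 0;0.026 0.197 0 0")

```text
t: 17.6
eef_pos: [0.4848, 0.1292, 0.2207]
tool_rot: [0.0, 1.0, -0.001, 0.0]
contact_force: [0.4, -0.8, -1.1]
gripper_width: 0.526
grasp_force: 61.5
```

send_rows(deltas="0.005 0.04 0 0;0.010 0.08 0 0;0.016 0.12 0 0;0.021 0.16 0 0;0.026 0.197 0 0")

```text
t: 18.1
eef_pos: [0.5106, -0.0678, 0.2207]
tool_rot: [0.0, 1.0, -0.001, 0.0]
contact_force: [0.7, 0.2, -0.0]
gripper_width: 0.518
grasp_force: 61.5
```

send_rows(deltas="0.005 0.045 0 0;0.010 0.09 0 0;0.016 0.135 0 0;0.021 0.18 0 0;0.026 0.198 0 0")

```text
t: 18.6
eef_pos: [0.5355, -0.2696, 0.2205]
tool_rot: [0.001, 1.0, -0.003, -0.0]
contact_force: [-0.1, -0.5, -1.5]
gripper_width: 0.519
grasp_force: 61.6
```

send_rows(deltas="0 0 0.02 0;0 0 0.05 0;0 0 0.08 0;0 0 0.08 0")

```text
t: 19.0
eef_pos: [0.534, -0.2621, 0.1367]
tool_rot: [-0.002, 1.0, 0.0, -0.004]
contact_force: [-1.0, -0.1, -1.9]
gripper_width: 0.522
grasp_force: 61.5
```

Run:
```python
from h import *
r,pp,o=R();print(pp,o['contact_force'],o['gripper_width'])
plan([(.537,-.264,.055,90)])
```

```text
[ 0.53395784 -0.26208408  0.13665147] [-1.04424479 -0.11711324 -1.93113095] 0.5217687786568529
(0.537, -0.264, 0.055, 90) 0.003 0.002 0.082 0.0  rows>=2
```

send_rows(deltas="0.001 0 0.02 0;0.001 0 0.04 0;0.001 0 0.06 0;0.001 0 0.072 0;0.001 0 0.078 0")

```text
t: 19.5
eef_pos: [0.538, -0.2635, 0.0624]
tool_rot: [-0.0, 1.0, -0.0, -0.0]
contact_force: [0.4, 0.3, -1.8]
gripper_width: 0.524
grasp_force: 61.5
```

send_rows(deltas="0 0 0.002 0;0 0 0.004 0;0 0 0.005 0;0 0 0.005 0")

```text
t: 19.9
eef_pos: [0.5381, -0.2639, 0.0578]
tool_rot: [0.0, 1.0, -0.0, 0.0]
contact_force: [0.4, -0.1, -2.7]
gripper_width: 0.52
grasp_force: 61.5
```

send_rows(deltas="0 0 0 0;0 0 0 0;0 0 0 0;0 0 0 0", claw=0.8)

```text
t: 20.3
eef_pos: [0.5379, -0.2638, 0.0575]
tool_rot: [0.0, 1.0, -0.0, 0.0]
contact_force: [0.1, 0.1, -0.5]
gripper_width: 0.797
grasp_force: 0.0
```

send_rows(deltas="0 0 -0.03 0;0 0 -0.06 0;0 0 -0.1 0;0 0 -0.14 0;0 0 -0.17 0")

```text
t: 20.8
eef_pos: [0.5383, -0.2639, 0.2301]
tool_rot: [0.0, 1.0, -0.0, 0.001]
contact_force: [0.5, 0.3, -0.2]
gripper_width: 0.801
grasp_force: 0.0
```

Run:
```python
from h import *
for n in('wrist','scene'):
  p=bot.read_camera(n);P=pts(p,np.ones((480,640),bool))
  for x in(.469,.537):
    B=box(P,x,-.263,.034,.06,.095);print(n,len(B), len(B)>5 and bar(B))
  for x,y in((.376,-.259),(.625,-.269)):
    C=box(P,x,y,.04,.15,.18);print('cap',len(C),len(C)>5 and bar(C))
  B=box(P,.557,.002,.07,.055,.08);print('lid',len(B), len(B)>5 and bar(B))
cv2.imwrite('pics/s3.png',cv2.cvtColor(p['img'],cv2.COLOR_RGB2BGR))
plan([(.5575,.002,.20,56),(.5575,.002,.0475,56)])
```

```text
wrist 2055 (array([ 469.4, -262.4]), array([45.2, 45.1]), 40.8, np.float64(0.0796))
wrist 2284 (array([ 536.5, -263.3]), array([44.9, 45.3]), 82.4, np.float64(0.0798))
cap 0 False
cap 5716 (array([ 625.4, -268.9]), array([48.9, 49.4]), 8.8, np.float64(0.1574))
lid 2302 (array([559.1,   0.9]), array([ 15.5, 106.1]), 55.9, np.float64(0.066))
scene 290 (array([ 467.1, -263.9]), array([45.3, 44.9]), 58.7, np.float64(0.0807))
scene 296 (array([ 534.2, -264.9]), array([47.6, 43.9]), 28.9, np.float64(0.0806))
cap 168 (array([ 372.9, -252.8]), array([47.3, 32.5]), 13.3, np.float64(0.1592))
cap 354 (array([ 625.2, -269. ]), array([46.9, 49.8]), 78.2, np.float64(0.1578))
lid 255 (array([ 5.585e+02, -4.000e-01]), array([ 16.3, 103.1]), 55.4, np.float64(0.0674))
(0.5575, 0.002, 0.2, 56) 0.008 -0.133 0.016 17.0  rows>=3
(0.5575, 0.002, 0.2, 56) -0.031 -0.130 0.016 17.0  rows>=3
(0.5575, 0.002, 0.0475, 56) 0.000 0.000 0.153 -0.0  rows>=4
```

View pics/s3.png

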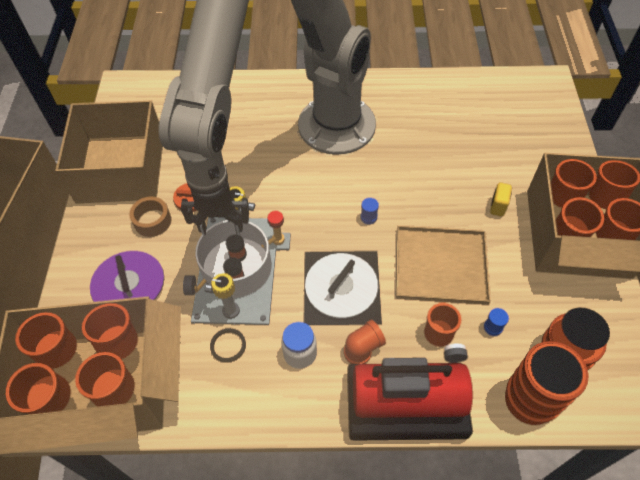

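send_rows(deltas="0.003 -0.045 0.006 6;0.006 -0.09 0.012 12;0.008 -0.133 0.016 17;0.008 -0.133 0.016 17")

```text
t: 21.3
eef_pos: [0.5458, -0.1227, 0.2102]
tool_rot: [-0.002, 0.99, -0.144, -0.001]
contact_force: [0.7, 0.1, 0.7]
gripper_width: 0.798
grasp_force: 0.0
```

send_rows(deltas="-0.010 -0.045 0.006 6;-0.02 -0.09 0.012 12;-0.031 -0.13 0.016 17;-0.031 -0.13 0.016 17")

```text
t: 21.7
eef_pos: [0.5537, 0.0101, 0.1944]
tool_rot: [-0.001, 0.957, -0.289, -0.001]
contact_force: [0.3, -0.9, -0.5]
gripper_width: 0.798
grasp_force: 0.0
```

send_rows(deltas="0 0 0.03 0;0 0 0.06 0;0 0 0.09 0;0 0 0.09 0")

```text
t: 22.1
eef_pos: [0.551, 0.0015, 0.1014]
tool_rot: [0.002, 0.956, -0.292, -0.004]
contact_force: [-1.3, 0.1, 0.5]
gripper_width: 0.802
grasp_force: 0.0
```

Run:
```python
from h import *
p=bot.read_camera('wrist');P=pts(p,np.ones((480,640),bool))
B=box(P,.557,.002,.07,.055,.08);print('lid',len(B), len(B)>5 and bar(B))
r,pp,o=R();print(pp,o['contact_force'],o['gripper_width'],np.degrees(np.arctan2(r[1,1],r[0,1])))
plan([(.557,.002,.048,56)])
```

```text
lid 4836 (array([559.9,   1.5]), array([ 14. , 102.9]), 56.2, np.float64(0.0666))
[0.55262819 0.00179479 0.10360794] [0.36164923 0.18149691 1.0211861 ] 0.7978469092940793 -124.00958973716392
(0.557, 0.002, 0.048, 56) 0.004 -0.003 0.056 -0.0  rows>=2
```

send_rows(deltas="0.004 -0.003 0.02 0;0.004 -0.003 0.04 0;0.004 -0.003 0.055 0;0.004 -0.003 0.055 0;0.004 -0.003 0.055 0")

```text
t: 22.65
eef_pos: [0.5597, 0.0028, 0.0511]
tool_rot: [-0.0, 0.956, -0.293, 0.0]
contact_force: [0.1, 0.1, 0.5]
gripper_width: 0.802
grasp_force: 0.0
```

send_rows(deltas="0 0 0 0;0 0 0 0;0 0 0 0;0 0 0 0;0 0 0 0", claw=0, force=100)

```text
t: 23.15
eef_pos: [0.5594, 0.0027, 0.0511]
tool_rot: [0.0, 0.956, -0.293, 0.0]
contact_force: [-1.9, -0.2, 6.3]
gripper_width: 0.136
grasp_force: 97.8
```

send_rows(deltas="0 0 -0.01 0;0 0 -0.05 0;0 0 -0.10 0;0 0 -0.14 0;0 0 -0.16 0")

```text
t: 23.65
eef_pos: [0.5606, 0.0031, 0.2146]
tool_rot: [-0.001, 0.956, -0.293, 0.002]
contact_force: [-0.2, 0.7, -3.4]
gripper_width: 0.142
grasp_force: 98.5
```

send_rows(deltas="0 0 0 0;0 0 0 0")

```text
t: 23.85
eef_pos: [0.5585, 0.0028, 0.2096]
tool_rot: [0.0, 0.956, -0.293, -0.0]
contact_force: [-1.2, 0.2, -4.6]
gripper_width: 0.143
grasp_force: 98.5
```

Run:
```python
from h import *
p=bot.read_camera('wrist');P=pts(p,np.ones((480,640),bool))
r,pp,o=R();print(pp,o['contact_force'],o['gripper_width'],np.degrees(np.arctan2(r[1,1],r[0,1])))
M=box(P,pp[0],pp[1],.11,pp[2]-.04,pp[2]-.018)
(cc,rr)=cv2.minEnclosingCircle((M[:,:2]*1000).astype(np.float32));print('plate',len(M),cc,rr,np.median(M[:,2]))
A=np.c_[M[:,:2],np.ones(len(M))];print('tilt',np.linalg.lstsq(A,M[:,2],rcond=None)[0])
B=box(P,pp[0],pp[1],.07,pp[2]+.012,pp[2]+.026);print(bar(B))
plan([(.5018,-.263,.20,56)])
cv2.imwrite('pics/w4.png',cv2.cvtColor(p['img'],cv2.COLOR_RGB2BGR))
```

```text
[0.55789635 0.00273295 0.20862962] [-1.02412717  0.09884653 -3.33664048] 0.14565263025022454 -124.02176786347188
plate 63478 (559.2509765625, 2.560077428817749) 90.68548583984375 0.17937244385320034
tilt [-0.00166219  0.00069921  0.18037192]
(array([564.8,  -1. ]), array([37.5, 88.7]), 72.6, np.float64(0.2252))
(0.5018, -0.263, 0.2, 56) 0.051 0.126 0.004 -0.0  rows>=3
(0.5018, -0.263, 0.2, 56) 0.051 0.126 0.004 -0.0  rows>=3
```

View pics/w4.png

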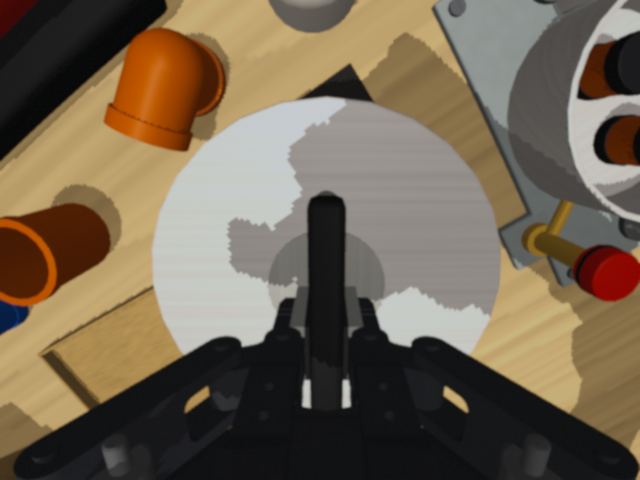

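send_rows(deltas="0.01 0.03 0 0;0.024 0.06 0 0;0.038 0.093 0 0;0.051 0.126 0 0;0.065 0.16 0 0")

```text
t: 24.4
eef_pos: [0.5218, -0.1668, 0.2079]
tool_rot: [0.0, 0.956, -0.292, -0.002]
contact_force: [0.6, 1.3, -3.2]
gripper_width: 0.138
grasp_force: 98.5
```

send_rows(deltas="0.014 0.035 0 0;0.026 0.065 0 0;0.034 0.085 0 0;0.0375 0.0925 0 0;0.0375 0.0925 0 0")

```text
t: 24.9
eef_pos: [0.5018, -0.2642, 0.2086]
tool_rot: [-0.0, 0.956, -0.294, -0.002]
contact_force: [0.1, -0.1, -3.7]
gripper_width: 0.143
grasp_force: 98.5
```

send_rows(deltas="0 0 0 0;0 0 0.02 0;0 0 0.04 0;0 0 0.045 0;0 0 0.045 0")

```text
t: 25.4
eef_pos: [0.5029, -0.262, 0.1645]
tool_rot: [-0.0, 0.957, -0.292, -0.001]
contact_force: [-0.1, 0.2, -3.3]
gripper_width: 0.145
grasp_force: 98.3
```

Run:
```python
from h import *
p=bot.read_camera('wrist');P=pts(p,np.ones((480,640),bool))
r,pp,o=R();print(pp,o['contact_force'],o['gripper_width'],np.degrees(np.arctan2(r[1,1],r[0,1])))
M=box(P,pp[0],pp[1],.11,pp[2]-.034,pp[2]-.022)
(cc,rr)=cv2.minEnclosingCircle((M[:,:2]*1000).astype(np.float32));print('plate',len(M),cc,rr,np.median(M[:,2]))
plan([(.5015,-.264,.14,56)])
```

```text
[ 0.50342011 -0.26264751  0.165488  ] [-0.37422768  0.99215114 -3.03917769] 0.14225290695062354 -123.92927183100919
plate 64002 (506.43353271484375, -273.5640869140625) 105.05220794677734 0.13431297225871777
(0.5015, -0.264, 0.14, 56) -0.001 0.002 0.025 0.1  rows>=1
```

send_rows(deltas="-0.001 0.001 0.01 0;-0.001 0.001 0.018 0;-0.001 0.001 0.022 0;-0.001 0.001 0.024 0;-0.001 0.001 0.024 0")

```text
t: 25.95
eef_pos: [0.5014, -0.264, 0.141]
tool_rot: [-0.0, 0.956, -0.293, -0.0]
contact_force: [-0.2, -0.9, -3.7]
gripper_width: 0.146
grasp_force: 98.5
```

send_rows(deltas="0 0 0.001 0;0 0 0.002 0;0 0 0.003 0;0 0 0.003 0;0 0 0.003 0")

```text
t: 26.45
eef_pos: [0.5015, -0.264, 0.1384]
tool_rot: [-0.0, 0.956, -0.293, 0.0]
contact_force: [-0.1, 0.0, -3.9]
gripper_width: 0.144
grasp_force: 98.5
```

send_rows(deltas="0 0 0.001 0;0 0 0.001 0;0 0 0.002 0;0 0 0.002 0;0 0 0.002 0")

```text
t: 26.95
eef_pos: [0.5016, -0.264, 0.1371]
tool_rot: [0.0, 0.956, -0.293, 0.0]
contact_force: [-3.8, 1.8, 5.4]
gripper_width: 0.142
grasp_force: 99.8
```

send_rows(deltas="0 0 0 0;0 0 0 0;0 0 0 0;0 0 0 0;0 0 0 0", claw=0.4)

```text
t: 27.45
eef_pos: [0.5016, -0.2641, 0.1363]
tool_rot: [0.0, 0.956, -0.293, 0.0]
contact_force: [-0.4, 0.2, 0.3]
gripper_width: 0.403
grasp_force: 0.0
```

send_rows(deltas="0 0 -0.02 0;0 0 -0.05 0;0 0 -0.09 0;0 0 -0.13 0;0 0 -0.13 0")

```text
t: 27.95
eef_pos: [0.5046, -0.2653, 0.2723]
tool_rot: [0.001, 0.956, -0.293, 0.005]
contact_force: [-0.6, -0.8, -0.9]
gripper_width: 0.4
grasp_force: 0.0
```

Run:
```python
from h import *
for n in('wrist','scene'):
  p=bot.read_camera(n);P=pts(p,np.ones((480,640),bool))
  M=box(P,.502,-.264,.093,.1,.115)
  (cc,rr)=cv2.minEnclosingCircle((M[:,:2]*1000).astype(np.float32));print('plate',len(M),cc,rr,np.median(M[:,2]))
  A=np.c_[M[:,:2],np.ones(len(M))];print('tilt',np.linalg.lstsq(A,M[:,2],rcond=None)[0])
  B=box(P,.502,-.264,.07,.147,.17);print('handle',len(B),len(B)>5 and bar(B))
  for x,y in((.376,-.259),(.625,-.269)):
    C=box(P,x,y,.04,.15,.18);print('cap',len(C),len(C)>5 and bar(C))
  if n=='wrist': cv2.imwrite('pics/w5.png',cv2.cvtColor(p['img'],cv2.COLOR_RGB2BGR))
r,pp,o=R();print(pp,o['q'],np.degrees(np.arctan2(r[1,1],r[0,1])))
```

```text
plate 28083 (502.7737731933594, -264.1241149902344) 90.8987045288086 0.10692662375781509
tilt [0.00086066 0.00023546 0.10656539]
handle 2348 (array([ 503. , -264.1]), array([ 13.8, 102.8]), 55.7, np.float64(0.1525))
cap 3 False
cap 4097 (array([ 625. , -269.2]), array([49.5, 49. ]), 58.1, np.float64(0.1574))
plate 3247 (501.5815734863281, -264.6202392578125) 92.25309753417969 0.10847665575250565
tilt [-0.00107432  0.00026569  0.10913348]
handle 265 (array([ 500.6, -264.9]), array([ 17.1, 103.8]), 55.9, np.float64(0.154))
cap 57 (array([ 374.4, -254. ]), array([40. , 40.1]), 70.8, np.float64(0.157))
cap 359 (array([ 623.8, -269.7]), array([48.7, 49.4]), 83.2, np.float64(0.1575))
[ 0.50195238 -0.26420359  0.26718192] [ 0.46693059  0.27776175 -0.11289289  1.78151629  0.03518585  1.08202464
 -1.82289942] -124.03227259274539
```

View pics/w5.png

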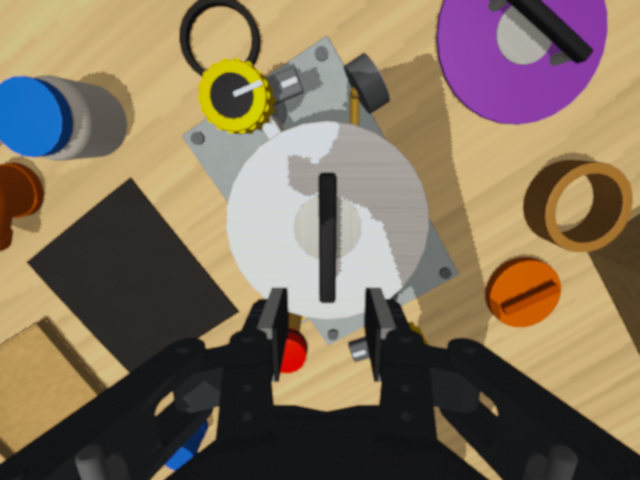

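Run:
```python
from h import *
plan([(.625,-.269,.23,56)])
```

```text
(0.625, -0.269, 0.23, 56) 0.105 -0.065 0.037 -0.0  rows>=3
```

send_rows(deltas="0.03 -0.02 0.01 0;0.07 -0.045 0.025 -8;0.105 -0.065 0.037 -16;0.105 -0.065 0.037 -24;0.105 -0.065 0.037 -32", claw=1)

```text
t: 28.55
eef_pos: [0.6248, -0.2678, 0.2254]
tool_rot: [-0.001, 1.0, -0.014, -0.002]
contact_force: [-0.7, -0.3, 0.1]
gripper_width: 1.001
grasp_force: 0.0
```

send_rows(deltas="0 0 0 -8;0 0 0 -16;0 0 0 -24;0 0 0 -32;0 0 0 -40")

```text
t: 29.05
eef_pos: [0.6239, -0.2685, 0.2269]
tool_rot: [-0.001, 0.945, 0.328, -0.001]
contact_force: [0.4, -0.4, 0.2]
gripper_width: 0.999
grasp_force: 0.0
```

send_rows(deltas="0 0 0 -8;0 0 0 -16;0 0 0 -24;0 0 0 -32;0 0 0 -40")

```text
t: 29.55
eef_pos: [0.6239, -0.2685, 0.227]
tool_rot: [-0.002, 0.775, 0.632, -0.001]
contact_force: [-0.8, -0.6, 0.4]
gripper_width: 0.997
grasp_force: 0.0
```

send_rows(deltas="0 0 0 -8;0 0 0 -16;0 0 0 -24;0 0 0 -32;0 0 0 -40")

```text
t: 30.05
eef_pos: [0.624, -0.2685, 0.227]
tool_rot: [-0.002, 0.513, 0.859, -0.0]
contact_force: [-0.0, -0.2, 0.1]
gripper_width: 1.001
grasp_force: 0.0
```

send_rows(deltas="0 0 0 0;0 0 0 0;0 0 0 0")

```text
t: 30.35
eef_pos: [0.6246, -0.2688, 0.2285]
tool_rot: [-0.001, 0.516, 0.856, -0.0]
contact_force: [0.3, -0.3, -0.7]
gripper_width: 1.002
grasp_force: 0.0
```

Run:
```python
from h import *
p=bot.read_camera('wrist');P=pts(p,np.ones((480,640),bool));C=box(P,.625,-.269,.04,.15,.18);print('cap',len(C),len(C)>5 and bar(C))
r,pp,o=R();print(pp,np.degrees(np.arctan2(r[1,1],r[0,1])),o['q'][6],o['t'])
plan([(.625,-.269,.135,None)])
cv2.imwrite('pics/w6.png',cv2.cvtColor(p['img'],cv2.COLOR_RGB2BGR))
```

```text
cap 4349 (array([ 625.1, -268.9]), array([49.1, 49.8]), 29.9, np.float64(0.1573))
[ 0.62476277 -0.26875189  0.22880989] 27.86307012460176 0.5121424718810216 30.4
(0.625, -0.269, 0.135, None) -0.000 0.000 0.094 -0.0  rows>=2
```

send_rows(deltas="0 0 0.03 0;0 0 0.06 0;0 0 0.08 0;0 0 0.094 0;0 0 0.094 0")

```text
t: 30.9
eef_pos: [0.6238, -0.2686, 0.1333]
tool_rot: [-0.002, 0.515, 0.857, -0.0]
contact_force: [-1.1, -0.5, -0.2]
gripper_width: 1.004
grasp_force: 0.0
```

send_rows(deltas="0 0 0 0;0 0 0 0;0 0 0 0;0 0 0 0;0 0 0 0", claw=0, force=90)

```text
t: 31.4
eef_pos: [0.6252, -0.2694, 0.1375]
tool_rot: [0.001, 0.516, 0.857, -0.0]
contact_force: [-4.3, 0.5, 7.2]
gripper_width: 0.557
grasp_force: 91.8
```

send_rows(deltas="0 0 0 7;0 0 0 14;0 0 0 21;0 0 0 28;0 0 0 35")

```text
t: 31.9
eef_pos: [0.6249, -0.2696, 0.1375]
tool_rot: [0.001, 0.751, 0.66, -0.0]
contact_force: [-4.7, -0.1, 6.5]
gripper_width: 0.56
grasp_force: 91.8
```

Run:
```python
from h import *
r,pp,o=R();print(pp,np.degrees(np.arctan2(r[1,1],r[0,1])),o['q'][6],o['torque'],o['contact_force'],o['grasp_force'])
```

```text
[ 0.62490022 -0.26955184  0.1374614 ] -7.3484133048461695 -0.07964337828189565 [-0.0106386   1.04654515  0.0799514 ] [-4.68859748 -0.10880072  6.5232859 ] 91.75861358642578
```

Torque is small, so the dog is swinging. Continue.

send_rows(deltas="0 0 0 7;0 0 0 14;0 0 0 21;0 0 0 28;0 0 0 35")

```text
t: 32.4
eef_pos: [0.6246, -0.2694, 0.1374]
tool_rot: [0.001, 0.915, 0.404, -0.0]
contact_force: [-5.6, 0.8, 8.3]
gripper_width: 0.562
grasp_force: 91.7
```

send_rows(deltas="0 0 0 7;0 0 0 14;0 0 0 21;0 0 0 28;0 0 0 35")

```text
t: 32.9
eef_pos: [0.6244, -0.2692, 0.1374]
tool_rot: [0.0, 0.994, 0.111, -0.0]
contact_force: [-5.5, 2.1, 8.0]
gripper_width: 0.559
grasp_force: 91.5
```

Run:
```python
from h import *
r,pp,o=R();print(pp,np.degrees(np.arctan2(r[1,1],r[0,1])),o['q'][6],o['torque'],o['contact_force'],o['grasp_force'])
```

```text
[ 0.62442377 -0.26921271  0.13743569] -77.28359040075118 -1.1497094554091465 [0.05481066 1.32823968 0.41121512] [-5.45883602  2.11845587  7.99634823] 91.52002930641174
```

send_rows(deltas="0 0 0 7;0 0 0 14;0 0 0 21;0 0 0 28;0 0 0 35")

```text
t: 33.4
eef_pos: [0.6244, -0.269, 0.1374]
tool_rot: [0.0, 0.981, -0.193, -0.0]
contact_force: [-5.8, 0.9, 9.3]
gripper_width: 0.557
grasp_force: 91.5
```

Run:
```python
from h import *
r,pp,o=R();print(pp,np.degrees(np.arctan2(r[1,1],r[0,1])),o['q'][6],o['torque'],o['contact_force'],o['grasp_force'])
```

```text
[ 0.62441174 -0.2689678   0.13741024] -112.26904912265337 -1.6815761936487825 [0.16377794 1.42333932 0.38710999] [-5.80449011  0.93108454  9.25341614] 91.4912223815918
```

send_rows(deltas="0 0 0 7;0 0 0 14;0 0 0 21;0 0 0 28;0 0 0 28")

```text
t: 33.9
eef_pos: [0.6245, -0.2687, 0.1374]
tool_rot: [0.0, 0.906, -0.424, -0.0]
contact_force: [-5.6, 1.8, 8.4]
gripper_width: 0.56
grasp_force: 92.1
```

send_rows(deltas="0 0 0 0;0 0 0 0;0 0 0 0;0 0 0 0;0 0 0 0", claw=1)

```text
t: 34.4
eef_pos: [0.6251, -0.2689, 0.1353]
tool_rot: [-0.0, 0.906, -0.423, 0.0]
contact_force: [0.2, -0.7, 0.2]
gripper_width: 1.001
grasp_force: 0.0
```

send_rows(deltas="0 0 -0.02 0;0 0 -0.05 0;0 0 -0.08 0;0 0 -0.1 0;0 0 -0.1 0")

```text
t: 34.9
eef_pos: [0.6268, -0.2697, 0.239]
tool_rot: [-0.0, 0.906, -0.423, 0.003]
contact_force: [-0.5, -0.7, 0.2]
gripper_width: 0.998
grasp_force: 0.0
```

Run:
```python
from h import *
p=bot.read_camera('wrist'); cv2.imwrite('pics/w7.png',cv2.cvtColor(p['img'],cv2.COLOR_RGB2BGR))
r,pp,o=R();print(pp,np.degrees(np.arctan2(r[1,1],r[0,1])),o['q'][6])
plan([(.502,-.264,.235,None),(.3775,-.259,.23,None)])
```

```text
[ 0.62573681 -0.26927562  0.23680646] -140.0354994124838 -2.10357792980931
(0.502, -0.264, 0.235, None) -0.084 0.091 0.002 -0.0  rows>=3
(0.3775, -0.259, 0.23, None) -0.084 0.092 0.005 -0.0  rows>=3
```

View pics/w7.png

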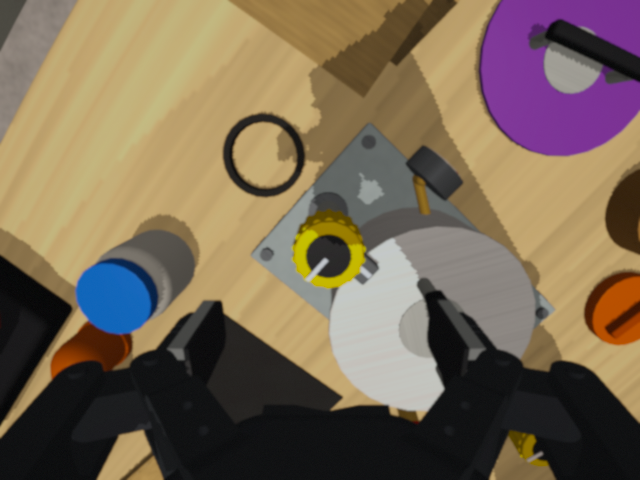

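send_rows(deltas="-0.028 0.030 0 0;-0.056 0.061 0 0;-0.084 0.091 0 0;-0.112 0.122 0 0;-0.14 0.152 0 0")

```text
t: 35.45
eef_pos: [0.4159, -0.2587, 0.2338]
tool_rot: [0.0, 0.906, -0.423, -0.001]
contact_force: [-0.7, -1.1, 0.5]
gripper_width: 0.999
grasp_force: 0.0
```

send_rows(deltas="-0.014 0.015 0.001 -8;-0.028 0.031 0.003 -16;-0.028 0.031 0.004 -24;-0.028 0.031 0.004 -32;-0.028 0.031 0.004 -40")

```text
t: 35.95
eef_pos: [0.3758, -0.2573, 0.23]
tool_rot: [-0.0, 0.996, -0.085, -0.001]
contact_force: [-0.2, -0.2, -0.1]
gripper_width: 1.0
grasp_force: 0.0
```

send_rows(deltas="0 0 0 -8;0 0 0 -16;0 0 0 -24;0 0 0 -32;0 0 0 -40")

```text
t: 36.45
eef_pos: [0.376, -0.2573, 0.2299]
tool_rot: [-0.001, 0.965, 0.261, -0.001]
contact_force: [-0.5, -1.0, -0.2]
gripper_width: 1.0
grasp_force: 0.0
```

send_rows(deltas="0 0 0 -8;0 0 0 -16;0 0 0 -24;0 0 0 -32;0 0 0 -40")

```text
t: 36.95
eef_pos: [0.376, -0.2573, 0.23]
tool_rot: [-0.001, 0.818, 0.576, -0.0]
contact_force: [-0.3, -0.3, 0.4]
gripper_width: 0.999
grasp_force: 0.0
```

send_rows(deltas="0 0 0 -8;0 0 0 -16;0 0 0 -24;0 0 0 -32;0 0 0 -40")

```text
t: 37.45
eef_pos: [0.376, -0.2572, 0.2299]
tool_rot: [-0.001, 0.571, 0.821, -0.0]
contact_force: [-0.4, -0.2, -0.4]
gripper_width: 0.995
grasp_force: 0.0
```

send_rows(deltas="0 0 0 0;0 0 0 0;0 0 0 0")

```text
t: 37.75
eef_pos: [0.3765, -0.2576, 0.2308]
tool_rot: [-0.0, 0.575, 0.818, -0.0]
contact_force: [0.1, -0.1, 0.5]
gripper_width: 1.001
grasp_force: 0.0
```

Run:
```python
from h import *
p=bot.read_camera('wrist');P=pts(p,np.ones((480,640),bool));C=box(P,.3775,-.259,.04,.15,.18);print('cap',len(C),len(C)>5 and bar(C))
r,pp,o=R();print(pp,np.degrees(np.arctan2(r[1,1],r[0,1])),o['q'][6],o['t'],r[:,2])
plan([(.3775,-.259,.135,None)])
p=bot.read_camera('scene');P=pts(p,np.ones((480,640),bool));V=box(P,.42,-.162,.03,.1,.13);print('vent',len(V),bar(V))
```

```text
cap 4237 (array([ 377.3, -259.1]), array([49.3, 49.3]), 37.5, np.float64(0.1574))
[ 0.376603   -0.25759008  0.23098719] 19.85304821461484 0.7826295590300203 37.8 [-4.52254438e-04  3.02368457e-04 -9.99999852e-01]
(0.3775, -0.259, 0.135, None) -0.002 0.000 0.096 -0.0  rows>=2
vent 231 (array([ 419.2, -162.2]), array([39.7, 39.1]), 53.1, np.float64(0.1186))
```

send_rows(deltas="-0.0015 0 0.03 0;-0.0015 0 0.06 0;-0.0015 0 0.08 0;-0.0015 0 0.095 0;-0.0015 0 0.095 0")

```text
t: 38.35
eef_pos: [0.376, -0.2584, 0.1346]
tool_rot: [-0.002, 0.574, 0.819, -0.0]
contact_force: [0.5, -0.2, 0.4]
gripper_width: 1.003
grasp_force: 0.0
```

send_rows(deltas="0 0 0 0;0 0 0 0;0 0 0 0;0 0 0 0;0 0 0 0", claw=0, force=90)

```text
t: 38.85
eef_pos: [0.3774, -0.2598, 0.1379]
tool_rot: [0.001, 0.574, 0.819, -0.0]
contact_force: [-4.2, 1.1, 10.3]
gripper_width: 0.56
grasp_force: 90.9
```

send_rows(deltas="0 0 0 7;0 0 0 14;0 0 0 21;0 0 0 28;0 0 0 35")

```text
t: 39.35
eef_pos: [0.377, -0.2598, 0.1378]
tool_rot: [0.0, 0.795, 0.606, -0.0]
contact_force: [-5.3, 1.1, 10.9]
gripper_width: 0.56
grasp_force: 90.9
```

send_rows(deltas="0 0 0 7;0 0 0 14;0 0 0 21;0 0 0 28;0 0 0 35")

```text
t: 39.85
eef_pos: [0.3767, -0.2596, 0.1378]
tool_rot: [0.0, 0.941, 0.339, -0.0]
contact_force: [-6.7, 1.3, 13.2]
gripper_width: 0.558
grasp_force: 90.7
```

send_rows(deltas="0 0 0 7;0 0 0 14;0 0 0 21;0 0 0 28;0 0 0 35")

```text
t: 40.35
eef_pos: [0.3765, -0.2594, 0.1378]
tool_rot: [-0.0, 0.999, 0.041, -0.0]
contact_force: [-7.8, 2.0, 14.5]
gripper_width: 0.561
grasp_force: 90.5
```

Run:
```python
from h import *
r,pp,o=R();print(pp,np.degrees(np.arctan2(r[1,1],r[0,1])),o['q'][6],o['torque'],o['contact_force'],o['grasp_force'])
```

```text
[ 0.37652106 -0.25936289  0.13780545] -85.2962769654964 -0.9460728603571886 [0.30312347 1.54662163 0.34823443] [-7.80409536  1.9636601  14.46244228] 90.4586112499237
```

send_rows(deltas="0 0 0 7;0 0 0 14;0 0 0 21;0 0 0 28;0 0 0 35")

```text
t: 40.85
eef_pos: [0.3765, -0.259, 0.1378]
tool_rot: [-0.0, 0.965, -0.261, -0.0]
contact_force: [-7.2, 3.6, 16.3]
gripper_width: 0.561
grasp_force: 90.5
```

send_rows(deltas="0 0 0 7;0 0 0 14;0 0 0 21;0 0 0 28;0 0 0 28")

```text
t: 41.35
eef_pos: [0.3766, -0.2588, 0.1377]
tool_rot: [-0.001, 0.874, -0.487, -0.001]
contact_force: [-7.3, 4.1, 16.7]
gripper_width: 0.558
grasp_force: 91.3
```

Run:
```python
from h import *
r,pp,o=R();print(pp,np.degrees(np.arctan2(r[1,1],r[0,1])),o['q'][6],o['torque'],o['contact_force'],o['grasp_force'])
```

```text
[ 0.37664145 -0.25875986  0.13773679] -148.2228016709466 -1.9461382868948278 [ 0.66464036  1.70503526 -0.04958448] [-7.25739414  4.14826435 16.65269966] 91.30232334136963
```

send_rows(deltas="0 0 0 0;0 0 0 0;0 0 0 0;0 0 0 0;0 0 0 0", claw=1)

```text
t: 41.85
eef_pos: [0.3774, -0.2592, 0.1363]
tool_rot: [-0.0, 0.875, -0.485, 0.0]
contact_force: [-0.4, 0.2, -0.3]
gripper_width: 1.0
grasp_force: 0.0
```

send_rows(deltas="0 0 -0.02 0;0 0 -0.05 0;0 0 -0.09 0;0 0 -0.13 0;0 0 -0.16 0")

```text
t: 42.35
eef_pos: [0.3775, -0.2595, 0.2987]
tool_rot: [-0.0, 0.874, -0.485, 0.001]
contact_force: [1.2, -0.5, -0.2]
gripper_width: 1.002
grasp_force: 0.0
```

Run:
```python
from h import *
p=bot.read_camera('wrist'); cv2.imwrite('pics/w8.png',cv2.cvtColor(p['img'],cv2.COLOR_RGB2BGR))
r,pp,o=R();print(pp,np.degrees(np.arctan2(r[1,1],r[0,1])),o['q'][6])
plan([(.4192,-.162,.23,-90),(.4192,-.162,.16,None)])
```

```text
[ 0.37951181 -0.26070861  0.30280289] -148.06938997002914 -2.0912603047866534
(0.4192, -0.162, 0.23, -90) -0.031 -0.043 0.036 -29.0  rows>=4
(0.4192, -0.162, 0.23, -90) -0.007 -0.053 0.036 -29.0  rows>=4
(0.4192, -0.162, 0.16, None) 0.000 0.000 0.070 -0.0  rows>=2
```

View pics/w8.png

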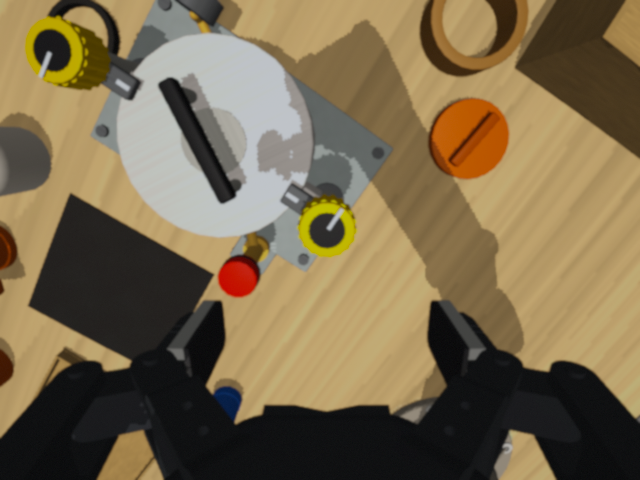

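send_rows(deltas="-0.008 -0.011 0.008 -7;-0.016 -0.022 0.016 -14;-0.024 -0.033 0.024 -21;-0.031 -0.043 0.036 -29;-0.031 -0.043 0.036 -29", claw=0)

```text
t: 42.9
eef_pos: [0.3969, -0.2083, 0.2588]
tool_rot: [-0.0, 0.969, -0.249, -0.002]
contact_force: [0.1, 0.5, -0.2]
gripper_width: 0.142
grasp_force: 0.0
```

send_rows(deltas="-0.002 -0.013 0.009 -7;-0.004 -0.026 0.018 -14;-0.006 -0.040 0.027 -21;-0.007 -0.053 0.036 -29;-0.007 -0.053 0.036 -29")

```text
t: 43.4
eef_pos: [0.4168, -0.1595, 0.2237]
tool_rot: [-0.0, 1.0, -0.0, -0.001]
contact_force: [0.1, 0.1, -0.3]
gripper_width: -0.002
grasp_force: 0.0
```

send_rows(deltas="0 0 0.03 0;0 0 0.06 0;0 0 0.065 0;0 0 0.065 0")

```text
t: 43.8
eef_pos: [0.4164, -0.1612, 0.1594]
tool_rot: [0.0, 1.0, -0.002, -0.001]
contact_force: [0.3, 0.8, -0.5]
gripper_width: -0.0
grasp_force: 0.0
```

Run:
```python
from h import *
r,pp,o=R();print(pp,np.degrees(np.arctan2(r[1,1],r[0,1])),o['gripper_width'],o['t'])
p=bot.read_camera('wrist');P=pts(p,np.ones((480,640),bool));V=box(P,.42,-.162,.03,.11,.13);print('vent',len(V),len(V)>5 and bar(V))
plan([(.4195,-.162,.128,None)])
```

```text
[ 0.41642006 -0.16116973  0.15941109] -90.28377060363844 -0.00036287825437178353 43.8
vent 3515 (array([ 422.6, -160.7]), array([39.5, 36.3]), 89.9, np.float64(0.1184))
(0.4195, -0.162, 0.128, None) 0.002 0.001 0.032 -0.0  rows>=1
```

send_rows(deltas="0.003 0.001 0.015 0;0.003 0.001 0.028 0;0.003 0.001 0.033 0;0.003 0.001 0.035 0;0.003 0.001 0.037 0")

```text
t: 44.35
eef_pos: [0.4206, -0.1617, 0.1237]
tool_rot: [0.0, 1.0, -0.001, 0.001]
contact_force: [-1.2, 1.1, 6.6]
gripper_width: 0.003
grasp_force: 3.4
```

send_rows(deltas="0 0 0.002 0;0 0 0.004 0;0 0 0.006 0;0 0 0.008 0;0 0 0.008 0")

```text
t: 44.85
eef_pos: [0.4206, -0.1617, 0.1156]
tool_rot: [0.0, 1.0, -0.001, 0.001]
contact_force: [-1.5, 0.1, 3.5]
gripper_width: -0.002
grasp_force: 1.9
```

send_rows(deltas="0 0 0.001 0;0 0 0.002 0;0 0 0.003 0;0 0 0.003 0")

```text
t: 45.25
eef_pos: [0.4208, -0.1618, 0.1147]
tool_rot: [-0.0, 1.0, -0.001, 0.001]
contact_force: [-9.9, 3.0, 38.4]
gripper_width: -0.001
grasp_force: 18.9
```

send_rows(deltas="0 0 -0.001 0;0 0 -0.01 0;0 0 -0.05 0;0 0 -0.1 0;0 0 -0.14 0")

```text
t: 45.75
eef_pos: [0.4202, -0.1618, 0.2545]
tool_rot: [0.0, 1.0, -0.001, 0.001]
contact_force: [1.2, 0.2, -0.4]
gripper_width: -0.002
grasp_force: 0.0
```

send_rows(deltas="0 -0.05 -0.02 0;0 -0.1 -0.02 0;0 -0.15 -0.02 0;0 -0.15 -0.02 0;0 -0.15 -0.02 0")

```text
t: 46.25
eef_pos: [0.4202, -0.0104, 0.272]
tool_rot: [0.0, 1.0, 0.001, 0.001]
contact_force: [-0.1, -0.1, -0.7]
gripper_width: 0.002
grasp_force: 0.0
```

Run:
```python
from h import *
p=bot.read_camera('scene');P=pts(p,np.ones((480,640),bool));V=box(P,.42,-.162,.03,.09,.13);print('vent',len(V),bar(V))
M=box(P,.502,-.264,.093,.1,.1135);(cc,rr)=cv2.minEnclosingCircle((M[:,:2]*1000).astype(np.float32));print('plate',cc,rr)
B=box(P,.502,-.264,.07,.147,.17);print('handle',bar(B))
i=cv2.cvtColor(p['img'],cv2.COLOR_RGB2BGR)[170:340,150:320];cv2.imwrite('pics/s9.png',cv2.resize(i,None,fx=3.5,fy=3.5))
print(bot.get_obs()['contact_force'])
```

```text
vent 219 (array([ 418.7, -161.1]), array([38.7, 40.3]), 88.4, np.float64(0.1072))
plate (500.9031677246094, -264.2976989746094) 91.86669158935547
handle (array([ 500.3, -265. ]), array([ 19.2, 104.6]), 57.3, np.float64(0.154))
[-0.01444013 -0.19289246  0.4088524 ]
```

View pics/s9.png

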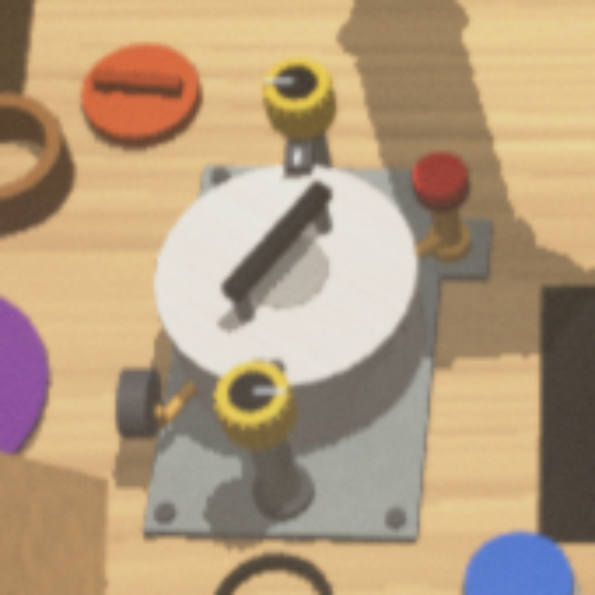

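The picture shows the lid flat on the pot. Both dogs point at the middle, at crop pixels (300,155) and (270,368). The cap pointers are about 90° past the dogs, and the vent top measures 107 mm.

```bash
python3 -c "
from station import bot
print(bot.hand_in())"
```

```text
the job is handed in; nothing more can be done
None
```

The job is handed in, with no verdict returned: both samples stand in the pot, the lid is flat on the rim, both dogs are over it with caps slipped about 90°, and the vent is fully down (top measured at 107 mm).

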